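Set the conditioning ring to full load and seat it with the crank

TASK

The lapping plate is due for dressing: push the red-knobbed load lever on the machine's head from the lifted position, past its first click (ring floating), right over to the second stop (ring under full load). Then push the crank handle about a quarter turn clockwise seen from above to seat the loaded ring, and leave both so. Nothing needs gripping or lifting; leave the valve plate, reed stops, gauge, stone and oil bottle undisturbed.

Things in the scene. Friction and masses are not known exactly. Their poses are not given: they have to be found in the camera images.
- lapper: Fixed machine, moved and turned as a whole between runs. Origin under its grey-green bed's centre (340 x 500 mm, 32 high). Own frame, mm: iron plate 300 across at y 90, top z 72; column at y -170 carries a level head 90 wide in x, y -225 to 125, z 125 to 170, with the slotted ring under it. On the head stand the lever (y -150) with its steel quadrant (radius 49, top z 224 to 229), and the crank (y 70).
- load_lever (a joint): Lever angle, rad; grows towards the machine's +y. 0: ring lifted, leaning 0.45 rad to -y. 0.38: first notch, ring floats. 0.90: second stop, full load, leaning 0.45 to +y. A spring clicks it into each of the three; leaving the first takes about 7 N at the knob, leaving the 0.38 notch about 9 N (hardest near 0.45); beyond 0.67 it snaps on to the stop and stays.
- lever_knob (a point): Centre of the red ball knob (30 mm diameter) on the load lever, 105 mm from the pivot; 270 mm above the worktop at both ends of its swing, 280 mm in the middle. The steel stem below it is 11 mm thick, with a 17 mm brass spring plunger 58 to 72 mm from the pivot. Moves with the lever, 91 mm in all.
- lever_pivot (a point): Point on the lever's pivot axis in the plane in which the knob swings, 175 mm above the worktop; its axes are those of the machine (x along the pivot, y the way the lever is pushed, z up).
- crank_handle (a point): Middle of the dark wooden upright crank handle (24 mm diameter, from 210 to 264 mm above the worktop; this point is 237 mm up). It stands on the end of the flat steel crank arm (18 mm wide, top 205 mm up), 70 mm from the crank axis, and moves with the crank.
- crank_axis (a point): Point on the crank's upright axis at the handle's mid height (237 mm above the worktop). The hub there reaches only 215 mm up.
- crank (a joint): Crank angle in rad, growing clockwise seen from above, starting between -0.5 and 0.5. At 0 the handle lies from the axis half way between the machine's +x and +y; at 1.57 half way between +x and -y. It turns freely both ways without a stop, needs about 4 N at the handle and stays where it is left; it turns the ring.
- ring_underside (a point): Centre of the slotted conditioning ring's underside, under the head at the machine's y = 70 mm. 78 mm above the worktop when lifted, 72 mm (on the plate) from the lever's first notch on; it turns with the crank above it. Not to be handled.
- valve_plate: Ground steel valve plate with holes, 80 x 110 x 10 mm, flat on the worktop; origin under its centre. Leave alone.
- reed_stop_a: Blued steel reed stop, 70 x 24 x 4 mm, lying on the machine's bed at the side towards the robot; origin under its centre. Leave alone.
- reed_stop_b: Blued steel reed stop, 70 x 24 x 4 mm, lying on the worktop; origin under its centre. Leave alone.
- seat_gauge: Brass seat gauge, a turned plug 34 mm across and 56 mm tall, standing on the machine's bed at the side away from the robot; origin under its centre. Leave alone.
- dressing_stone: Grey ceramic dressing stone, 150 x 50 x 25 mm, on the worktop; origin under its centre. Leave alone.
- lap_oil: Oil bottle, 56 mm across, 150 mm tall, standing on the worktop; origin under its centre. Leave alone.

How it is judged:
By the outcome, as a careful person would: the job done as asked, in the order asked, and still so for the second after the job is handed in, with the robot touching nothing.
It also fails if it takes over 51 s, if anything falls off the work surface, if the arm or the gripper's body presses on something with over 40 N, if the wrist force passes 120 N, or if a joint passes its speed limit or range.

ROBOT

A 6-joint arm with a two-finger parallel gripper is mounted at the origin on the work surface. World frame = base frame: x ahead of the robot, y to its left, z up, the work surface at z = 0. Lengths are in m, angles in rad, forces in N, time in s.
With the tool pointing down it reaches from about 0.375 to 0.9 m from the base axis. Payload 3.1 kg.
Tool frame: the origin (TCP) lies at the very end of the fingers, on their centre line; the grasp point (between the pads) lies 19 mm behind it (manip.pinch_z is the distance from the TCP to the grasp point, in m); z points along the fingers, y is the line along which they close (so a half turn about z gives the same grasp; the last joint's range is limited). The gripper opens to 85 mm and grips with 20 to 120 N. Pads are 22 mm wide; open, the fingers measure 114 mm over their backs; the gripper's body (76 mm by 85 mm) begins 54 mm behind the grasp point. The pads swing forward as they close: fully open they stand 13 mm farther back than shut.
Start: joints at [0.936, 0.527, 1.433, -0, 1.181, -0.178], TCP at [0.275, 0.561, 0.195] pointing down, gripper open.
Joint ranges: [-3.08, 3.08], [-0.75, 2.2], [0.22, 2.44], [-1.43, 4.57], [0, 2.65], [-2.85, 2.85]. Speed limits (rad/s): [2.79, 2.79, 3.14, 3.14, 3.14, 3.14].

INTERFACE

Orientations are given as a unit quaternion [x, y, z, w].
In Python, from station import manip gives the robot as it stands.
- The arm moves only by the tool servo_tool, never from a script. Its argument "commands" is one flat list of numbers, 7 for each row, row after row: the shift along the tool's x, y, z each as a share of 500 mm, from -1 to 1, then the turn, a rotation vector about the tool's x, y, z each as a share of 360 degrees, from -1 to 1, then the opening, from -1 (shut) to 1 (fully open). In form: [dx, dy, dz, rx, ry, rz, claw, dx, dy, dz, rx, ry, rz, claw, ...]. A call has 1 to 12 rows; each row shifts and turns the commanded pose from where the row before left it, along the tool's axes as they then stand; what a row does not reach is not made up. A row lasts 1/12 s, in which the tool goes at most 41.7 mm and 7.16 degrees, less where a joint would pass 70% of its speed; a pose out of reach is approached as far as the arm can. A call with a number of a shift or a turn outside -1 to 1 is refused whole. A call with a gripper value outside its range is refused whole. The fingers move at their own pace and stop on an object; "force" is the grip in N (left out, the last holds). Time passes only in rows, so rows that do not move let the fingers close. It gives the time, the measured TCP pose, the force, the opening and the grip force at its end, in the units of the state.
- manip.sense(): the state, without advancing time (a new reading comes with each control period).
- manip.snapshot(name): name is "side" or "top"; returns a dict with "img" (420x560x3 uint8, red, green, blue), "mtx" (3x3 intrinsics, pixels), "world_to_cam" (4x4, takes a point from world to camera coordinates). Camera axes: x right, y up, looking along -z (the intrinsics and any distortion apply to the point x, -y, -z); pixel columns grow to the right and rows downward; lengths in m; the calibration is good to about 2 mm. A picture is of the moment at which its call begins. There is no depth.
- manip.sign_off(): hands the job in; it is judged then, once.
Trained networks look in a picture, given as the dict that the camera call returned (one of the last four; its "shot" number tells which), for a name from the list of things; names that differ only in an ending like _2 or _b are one class to them, and where a whole thing is asked for, a point or a joint stands for the part that bears it (a point fixed in the world has none). Each returns a list of dicts, best first, with "conf" (0 to 1); they miss things now and then, are a little off and sometimes report something else, mostly with a low value. They report only what shows in the picture. A call takes as long as a camera call.
- manip.look_for(picture, query): "box" ([left, top, width, height] in pixels, round what is visible of it).
- manip.silhouettes(picture, query): "pixels" (420x560 bool, what is visible of it) and "box" ([left, top, width, height] in pixels, round what is visible of it).
The state is a dict: "t": time; "q": joint angles; "qd": joint speeds; "tau": joint torques, N m; "tcp_pos": TCP position; "tool_rot": TCP orientation; "force": force on the tool from outside, world axes, zero at the start; "ft_torque": the same for the moment, N m; "finger_gap": opening from 0.0 (shut) to 1.0 (fully open); "gripper_force": force on a finger pad.
Only numpy, scipy, OpenCV 4.12 (cv2) and the standard library are available. Lean on these libraries where they do the work, as an engineer would, in place of code of your own. Each camera call takes 0.05 s, during which the arm holds its last target. There are 200 camera calls.

## Working session

There is one attempt and no reset: what is moved stays moved. The work goes in short steps, Python scripts to look and compute and a tool call to move; the robot and the scene stay as the last step left them, time stands still between calls to the robot, and variables do not carry over. Pictures are saved under pics/ and viewed, at most 10 in all, crops included, and the job is handed in when it is done.

Besides the shell and the picture viewer there is one more tool, called after "Call:" as a command line: name --argument value ..., lists and objects as JSON in quotes. servo_tool: Moves the arm, as the interface text tells. Its arguments: {"type":"object","properties":{"commands":{"type":"array"},"force":{"type":"number"}},"required":["commands"]}

```bash
mkdir -p pics
cat > h.py <<'E'
import numpy as np, cv2
from station import manip
def ray(s,u,v):
    M=np.array(s["world_to_cam"]);K=np.array(s["mtx"]);p=np.linalg.inv(K)@[u,v,1]
    d=M[:3,:3].T@np.array([p[0],-p[1],-p[2]]);return -M[:3,:3].T@M[:3,3],d
def atz(s,u,v,z):
    c,d=ray(s,u,v);return c+d*(z-c[2])/d[2]
def proj(s,P):
    M=np.array(s["world_to_cam"]);p=M[:3,:3]@P+M[:3,3];q=np.array(s["mtx"])@[p[0],-p[1],-p[2]];return q[:2]/q[2]
def tri(a,b):
    A=np.zeros((3,3));r=np.zeros(3)
    for c,d in(a,b):
        d=d/np.linalg.norm(d);Q=np.eye(3)-np.outer(d,d);A+=Q;r+=Q@c
    return np.linalg.solve(A,r)
E
python3 - <<'E'
from h import *
for n in("top","side"):
    s=manip.snapshot(n);cv2.imwrite(f"pics/{n}0.png",s["img"][:,:,::-1]);print(n,[k for k in s],np.round(-np.array(s["world_to_cam"])[:3,:3].T@np.array(s["world_to_cam"])[:3,3],3))
    for q in("lapper","lever_knob","crank_handle","load_lever","crank"):
        for r in manip.silhouettes(s,q)[:2]:
            p=r["pixels"];v,u=np.nonzero(p);print(q,round(r["conf"],2),np.round(r["box"]),u.mean().round(1),v.mean().round(1),p.sum(), np.round(atz(s,u.mean(),v.mean(),.27 if 'knob' in q else .237),3))
print(manip.sense())
E
```

```text
top ['img', 'mtx', 'world_to_cam', 'shot'] [ 0.382 -0.005  1.312]
lapper 0.71 [191. 149. 159. 115.] 268.7 206.9 15106 [0.52  0.037 0.237]
lapper 0.42 [229. 182.  30.  43.] 244.2 214.0 152 [0.498 0.104 0.237]
lever_knob 0.68 [316. 193.  28.   9.] 333.0 197.8 174 [ 0.545 -0.137  0.27 ]
crank_handle 0.91 [217. 172.  44.  52.] 238.3 197.8 632 [0.543 0.122 0.237]
load_lever 0.56 [319. 192.  27.   9.] 331.2 197.9 184 [ 0.549 -0.136  0.237]
load_lever 0.37 [128. 221.  42.  35.] 145.6 237.9 651 [0.425 0.373 0.237]
side ['img', 'mtx', 'world_to_cam', 'shot'] [ 0.306 -1.134  0.98 ]
lapper 0.6 [227. 148. 127. 149.] 286.2 239.4 11309 [ 0.492 -0.24   0.237]
lever_knob 0.61 [296. 200.  10.  26.] 299.1 210.3 156 [ 0.539 -0.168  0.27 ]
lever_knob 0.51 [263. 197.   8.  22.] 267.3 207.8 124 [ 0.459 -0.144  0.27 ]
crank_handle 0.81 [264. 149.  35.  70.] 281.9 180.9 409 [0.531 0.032 0.237]
crank_handle 0.52 [297. 200.   6.  27.] 299.1 210.8 160 [ 0.549 -0.126  0.237]
load_lever 0.73 [296. 201.   8.  25.] 299.4 210.8 150 [ 0.55  -0.126  0.237]
crank 0.76 [264. 147.  36.  71.] 282.1 179.7 389 [0.532 0.039 0.237]
{'t': 0.6, 'q': array([ 9.36513047e-01,  5.27494222e-01,  1.43269911e+00, -1.64497513e-05,
        1.18136532e+00, -1.78504849e-01]), 'qd': array([-1.01990474e-04,  5.51147663e-04, -1.88184406e-03,  1.31337355e-03,
        2.79031662e-04, -3.98093897e-06]), 'tau': array([-7.82462666e-04, -4.42046070e+01, -1.78326881e+01, -3.38774998e-04,
        9.98991018e-04, -1.89230477e-06]), 'tcp_pos': array([0.27507488, 0.56119916, 0.19471423]), 'tool_rot': array([2.25918775e-01, 9.74146142e-01, 1.26095295e-05, 1.37103102e-05]), 'force': array([-0.21727064, -0.81546728, -0.17158344]), 'ft_torque': array([-0.04450659,  0.04022149,  0.03080802]), 'gripper_force': 0.0, 'finger_gap': 1.000534232838783}
```

Run:
```python
import cv2
a=cv2.imread("pics/top0.png")[120:300,110:380];b=cv2.imread("pics/side0.png")[120:320,190:400]
cv2.imwrite("pics/c1.png",cv2.resize(a,None,fx=2.9,fy=2.9,interpolation=2))
cv2.imwrite("pics/c2.png",cv2.resize(b,None,fx=3,fy=3,interpolation=2))
```

```text
(no output)
```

View pics/c1.png

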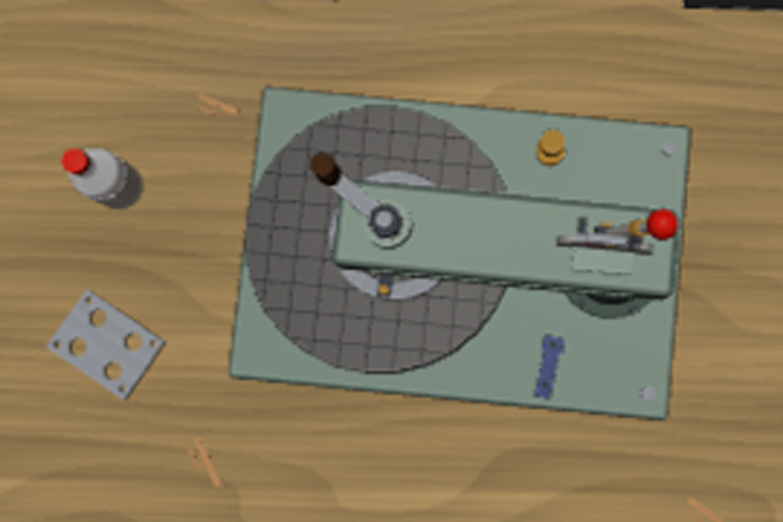

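View pics/c2.png

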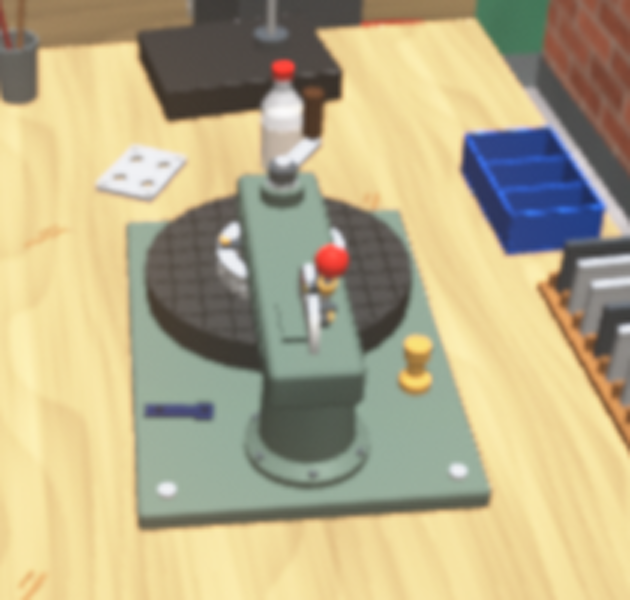

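View pics/side0.png

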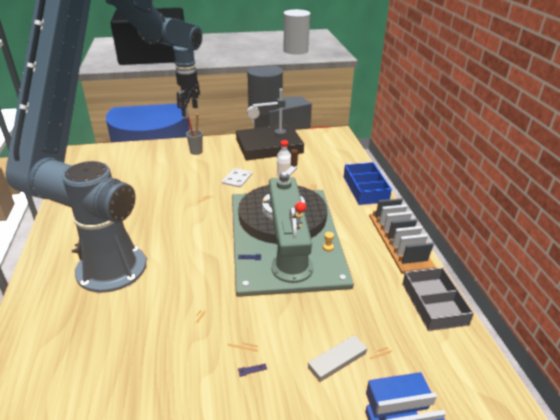

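The top view shows the knob at about (338,197), the hub at (243,196) and the handle top at (221,176). In the side view the knob is at (300,207) and the handle runs from (294,151) to (294,163). The machine is turned a few degrees, with its +y near world +y.

Run:
```python
from h import *
T=manip.snapshot("top");S=manip.snapshot("side")
f=lambda x,y:(110+(x+.5)/2.9-.5,120+(y+.5)/2.9-.5)
g=lambda x,y:(190+(x+.5)/3-.5,120+(y+.5)/3-.5)
C=np.array([atz(T,*f(*p),.032) for p in((265,87),(690,128),(667,418),(230,377))])[:,:2]
o=C.mean(0);ey=(C[0]+C[3]-C[1]-C[2])/2;ex=(C[0]+C[1]-C[2]-C[3])/2
print("bed",np.round(o,4),np.linalg.norm(ex),np.linalg.norm(ey))
ex2=np.array([ey[1],-ey[0]]);u=ex/np.linalg.norm(ex)+ex2/np.linalg.norm(ex2);ex=u/np.linalg.norm(u);ey=np.array([-ex[1],ex[0]])
print("yaw",np.degrees(np.arctan2(ex[1],ex[0])),ex,ey)
ml=lambda P:np.round([(P[:2]-o)@ex,(P[:2]-o)@ey],4)
K=tri(ray(T,*f(662,224)),ray(S,*g(331,261)));print("knob",K,ml(K))
k=atz(T,*f(662,224),.27);print("knob top",k,ml(k))
a=atz(T,*f(386,219),.215);print("axis",a,ml(a), "nominal",o+.07*ey)
h=atz(T,*f(322,161),.264);print("handle",h,ml(h));H=tri(ray(T,*f(322,161)),ray(S,*g(313,92)));print(H,ml(H))
d=ml(h)-[0,.07];print(np.hypot(*d),"crank",np.pi/4-np.arctan2(d[1],d[0]))
# red check
for s in(T,S):
    i=s["img"].astype(int);m=((i[...,0]>150)&(i[...,1]<60)&(i[...,2]<60));n,l,st,c=cv2.connectedComponentsWithStats(m.astype(np.uint8));print([(st[j].tolist(),c[j].round(1)) for j in range(1,n) if st[j][4]>30])
```

```text
bed [0.5491 0.0433] 0.334715912912758 0.49356622927335086
yaw -3.9879218424050595 [ 0.99757873 -0.06954618] [0.06954618 0.99757873]
knob [ 0.54641375 -0.15029327  0.26852409] [ 0.0108 -0.1933]
knob top [ 0.54748413 -0.15026601  0.27      ] [ 0.0118 -0.1932]
axis [0.55425149 0.11235039 0.215     ] [0.0003 0.0693] nominal [0.55397172 0.11310981]
handle [0.60019709 0.16940462 0.264     ] [0.0422 0.1294]
[0.59785029 0.17017067 0.26088133] [0.0398 0.13  ]
0.07286425735571589 crank -0.16770132024297113
[([132, 172, 8, 7, 48], array([135.2, 175. ])), ([334, 192, 9, 9, 61], array([338.2, 196.2]))]
[]
```

Call:
servo_tool --commands '[0,0,-0.066,0,0,-0.0123,-1,0,0,-0.066,0,0,-0.0123,-1,0,0,-0.066,0,0,-0.0123,-1,0,0,-0.066,0,0,-0.0123,-1,0,0,-0.066,0,0,-0.0123,-1,0,0,0,0,0,0,-1]' --force 30

```text
t: 1.2
tcp_pos: [0.2772, 0.5643, 0.3683]
tool_rot: [0.033, 0.999, 0.007, 0.004]
force: [0.3, 0.1, 0.8]
finger_gap: 0.152
gripper_force: 0.0
```

Call:
servo_tool --commands '[-0.029,-0.068,0,0,0,0,-1,-0.029,-0.068,0,0,0,0,-1,-0.029,-0.068,0,0,0,0,-1,-0.029,-0.068,0,0,0,0,-1,-0.029,-0.068,0,0,0,0,-1,-0.029,-0.068,0,0,0,0,-1,-0.029,-0.068,0,0,0,0,-1,-0.029,-0.068,0,0,0,0,-1,-0.029,-0.068,0,0,0,0,-1,-0.029,-0.068,0,0,0,0,-1,-0.029,-0.068,0,0,0,0,-1]'

```text
t: 2.12
tcp_pos: [0.4084, 0.1753, 0.3598]
tool_rot: [0.035, 0.999, 0.0, 0.0]
force: [0.1, -0.2, -0.0]
finger_gap: 0.003
gripper_force: 0.0
```

Call:
servo_tool --commands '[-0.029,-0.068,0,0,0,0,-1,-0.029,-0.068,0,0,0,0,-1,-0.029,-0.068,0,0,0,0,-1,-0.029,-0.068,0,0,0,0,-1,-0.029,-0.068,0,0,0,0,-1,-0.029,-0.068,0,0,0,0,-1,-0.029,-0.068,0,0,0,0,-1,-0.029,-0.068,0,0,0,0,-1,-0.029,-0.068,0,0,0,0,-1,-0.029,-0.068,0,0,0,0,-1,-0.029,-0.068,0,0,0,0,-1,0,0,0,0,0,0,-1]'

```text
t: 3.12
tcp_pos: [0.5432, -0.2141, 0.3586]
tool_rot: [0.038, 0.999, -0.002, 0.001]
force: [0.0, 0.0, -0.5]
finger_gap: -0.002
gripper_force: 0.0
```

Call:
servo_tool --commands '[0,0,0.053,0,0,0,-1,0,0,0.053,0,0,0,-1,0,0,0.053,0,0,0,-1,0,0,0.053,0,0,0,-1,0,0,0,0,0,0,-1,0,0,0,0,0,0,-1]'

```text
t: 3.62
tcp_pos: [0.5406, -0.2063, 0.2527]
tool_rot: [0.035, 0.999, 0.001, -0.002]
force: [0.7, -0.1, 0.4]
finger_gap: 0.001
gripper_force: 0.0
```

Run:
```python
from h import *
a=manip.snapshot("top")["img"][130:260,270:410,::-1];b=manip.snapshot("side")["img"][130:300,220:390,::-1]
a=cv2.resize(a,(400,371),interpolation=2);b=cv2.resize(b,(371,371),interpolation=2)
cv2.imwrite("pics/d.png",np.hstack([a,b]));s=manip.sense();print(s["tcp_pos"],s["tool_rot"])
```

```text
[ 0.54252579 -0.20756161  0.25545475] [ 3.46314608e-02  9.99398921e-01 -7.72061544e-04  1.36439411e-03]
```

View pics/d.png

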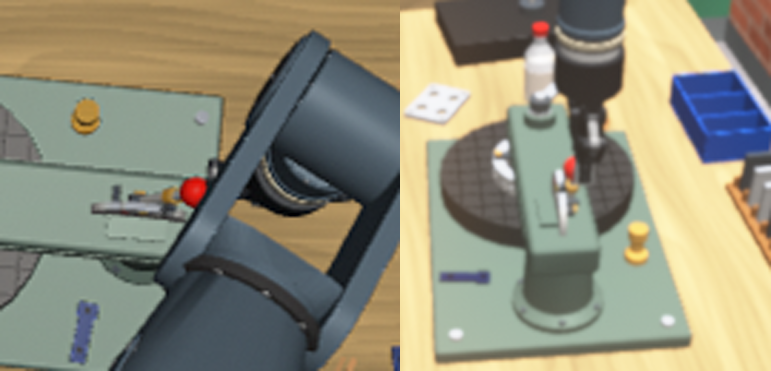

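The closed fingers sit about 58 mm behind the red knob, in its plane and clear of it, so I'll start pushing.

Call:
servo_tool --commands '[0,0.02,0,0,0,0,-1,0,0.02,0,0,0,0,-1,0,0.016,0,0,0,0,-1,0,0.016,0,0,0,0,-1,0,0.016,0,0,0,0,-1]'

```text
t: 4.13
tcp_pos: [0.5447, -0.162, 0.2543]
tool_rot: [0.034, 0.999, -0.0, 0.0]
force: [0.1, -1.4, -0.6]
finger_gap: -0.001
gripper_force: 0.0
```

Call:
servo_tool --commands '[0,0.012,0,0,0,0,-1,0,0.012,0,0,0,0,-1,0,0.012,0,0,0,0,-1]'

```text
t: 4.38
tcp_pos: [0.5458, -0.1445, 0.2537]
tool_rot: [0.035, 0.999, -0.0, -0.0]
force: [-0.2, -0.8, -0.9]
finger_gap: 0.002
gripper_force: 0.0
```

Call:
servo_tool --commands '[0,0.012,0,0,0,0,-1,0,0.012,0,0,0,0,-1,0,0.012,0,0,0,0,-1]'

```text
t: 4.63
tcp_pos: [0.547, -0.1268, 0.2536]
tool_rot: [0.035, 0.999, 0.0, -0.0]
force: [-1.4, -0.1, -0.1]
finger_gap: 0.006
gripper_force: 0.0
```

Run:
```python
from h import *
a=manip.snapshot("top")["img"][130:260,250:390,::-1];b=manip.snapshot("side")["img"][170:270,250:350,::-1]
a=cv2.resize(a,(400,371),interpolation=2);b=cv2.resize(b,(371,371),interpolation=2)
cv2.imwrite("pics/e.png",np.hstack([a,b]));s=manip.sense();print(s["tcp_pos"],s["force"])
```

```text
[ 0.54693375 -0.1263422   0.25367755] [0.81162382 0.75577126 0.8243337 ]
```

View pics/e.png

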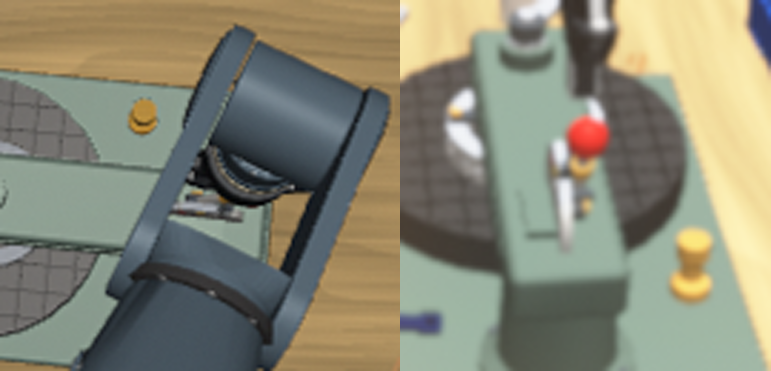

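Run:
```python
from h import *
S=manip.snapshot("side");o=np.array([.5491,.0433]);ex=np.array([.9976,-.0695]);ey=np.array([.0695,.9976])
for th in(0,.38,.9):
    a=th-.45;p=o+.012*ex+(-.15+.105*np.sin(a))*ey;print(th,np.append(p,.175+.105*np.cos(a)),proj(S,np.append(p,.175+.105*np.cos(a))))
print("tip",proj(S,manip.sense()["tcp_pos"]))
i=S["img"].astype(int);m=((i[...,0]>140)&(i[...,1]<90)&(i[...,2]<90));n,l,st,c=cv2.connectedComponentsWithStats(m[:260,:360].astype(np.uint8));print([(st[j].tolist(),c[j].round(1)) for j in range(1,n) if st[j][4]>20])
```

```text
0 [ 0.54747204 -0.15273577  0.26954695] [301.09182347 206.75846971]
0.38 [ 0.55013579 -0.11450037  0.27974286] [299.1720855 195.4426277]
0.9 [ 0.55382036 -0.06161223  0.26954695] [296.35529791 187.92387062]
tip [298.65274251 206.12812425]
[([280, 140, 7, 7, 37], array([283.3, 142.8])), ([296, 203, 11, 10, 79], array([300.5, 207.4]))]
```

Run:
```python
from h import *
S=manip.snapshot("side");s=manip.sense();t=s["tcp_pos"]
print(t,s["tool_rot"],s["q"],s["finger_gap"]);print("d tip",proj(S,np.array([.5425,-.2076,.2555])))
im=cv2.resize(S["img"][140:240,240:370,::-1],None,fx=6,fy=6,interpolation=2)
for z in(0,.03,.06,.1):
    u=(proj(S,t+[0,0,z])-[240,140]+.5)*6;cv2.drawMarker(im,tuple(int(v) for v in u),(255,255,0),0,16,1)
cv2.imwrite("pics/f.png",im)
```

```text
[ 0.54704355 -0.12730364  0.25370973] [ 3.45142644e-02  9.99404194e-01 -1.48083376e-04  1.06955593e-05] [-4.27419798e-01  3.76741225e-01  1.52130543e+00 -2.80297238e-04
  1.24341286e+00 -1.92908377e+00] -0.0005370284563342382
d tip [303.55619738 223.68645041]
```

View pics/f.png

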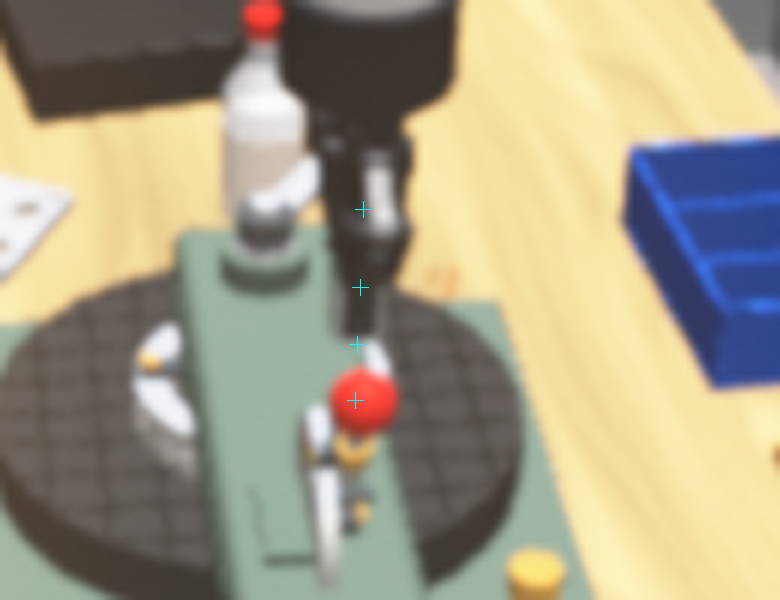

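The fingertip shows about 33 mm above where the reported TCP projects, and the knob hasn't moved, so the tip went over it. I'll rise, go back and come in lower.

Call:
servo_tool --commands '[0,0,-0.04,0,0,0,-1,0,-0.04,0,0,0,0,-1,0,-0.04,0,0,0,0,-1,0,-0.04,0,0,0,0,-1,0,-0.04,0,0,0,0,-1,0,0,0.034,0,0,0,-1,0,0,0.034,0,0,0,-1,0,0,0.034,0,0,0,-1,0,0,0,0,0,0,-1]'

```text
t: 5.58
tcp_pos: [0.539, -0.2066, 0.2193]
tool_rot: [0.035, 0.999, 0.002, -0.003]
force: [-1.0, 0.1, 0.2]
finger_gap: 0.004
gripper_force: 0.0
```

Run:
```python
from h import *
S=manip.snapshot("side");s=manip.sense();t=s["tcp_pos"];print(t,s["force"])
im=cv2.resize(S["img"][150:250,240:370,::-1],None,fx=6,fy=6,interpolation=2)
for z in(0,.03,.06,.1):
    u=(proj(S,t+[0,0,z])-[240,150]+.5)*6;cv2.drawMarker(im,tuple(int(v) for v in u),(255,255,0),0,16,1)
cv2.imwrite("pics/g.png",im)
```

```text
[ 0.54010919 -0.20692826  0.22102631] [0.90001313 0.54252642 0.58327512]
```

View pics/g.png

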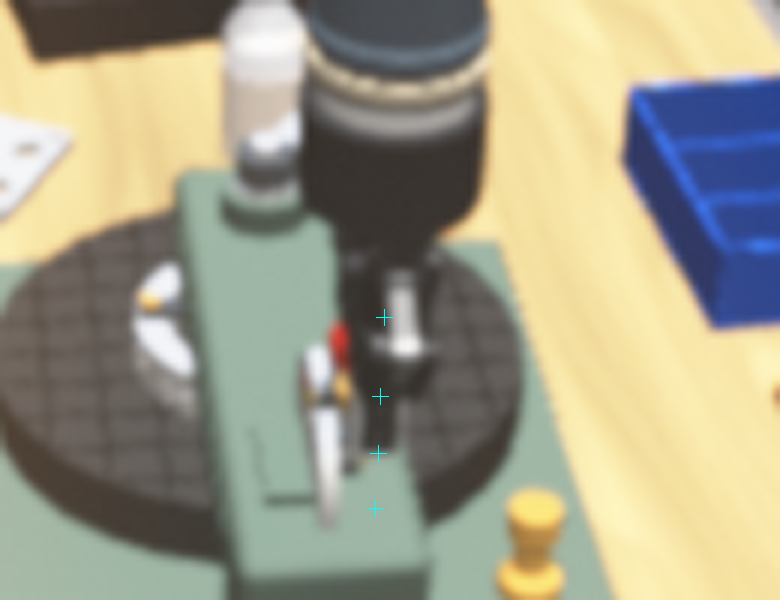

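Call:
servo_tool --commands '[-0.006,0.016,0,0,0,0,-1,0,0.016,0,0,0,0,-1,0,0.016,0,0,0,0,-1,0,0.012,0,0,0,0,-1]'

```text
t: 5.97
tcp_pos: [0.5474, -0.1773, 0.2242]
tool_rot: [0.034, 0.999, -0.002, 0.001]
force: [-2.8, -8.4, 8.6]
finger_gap: -0.0
gripper_force: 4.7
```

Call:
servo_tool --commands '[0,0.012,0,0,0,0,-1,0,0.012,0,0,0,0,-1]'

```text
t: 6.13
tcp_pos: [0.5497, -0.1701, 0.2268]
tool_rot: [0.034, 0.999, -0.006, 0.004]
force: [-0.0, -8.8, 7.4]
finger_gap: -0.001
gripper_force: 3.9
```

Call:
servo_tool --commands '[0,0.012,0,0,0,0,-1,0,0.012,0,0,0,0,-1]'

```text
t: 6.3
tcp_pos: [0.5489, -0.1531, 0.2241]
tool_rot: [0.035, 0.999, -0.0, 0.001]
force: [-0.3, 0.0, -0.1]
finger_gap: 0.001
gripper_force: 0.0
```

```bash
cat >> h.py <<'E'
def red():
    S=manip.snapshot("side");i=S["img"].astype(int);m=((i[...,0]>140)&(i[...,1]<90)&(i[...,2]<90));n,l,st,c=cv2.connectedComponentsWithStats(m[:260,:360].astype(np.uint8));print([(st[j].tolist(),c[j].round(1)) for j in range(1,n) if st[j][4]>3])
    s=manip.sense();print(s["tcp_pos"],s["force"]);return S
E
python3 - <<'E'
from h import *
red()
E
```

```text
[([190, 123, 2, 8, 8], array([190.5, 126.5])), ([280, 140, 9, 7, 47], array([284. , 142.7])), ([294, 192, 3, 9, 19], array([295.3, 196.3]))]
[ 0.54812832 -0.15106785  0.22330908] [-1.39562692  0.77611686 -0.138226  ]
```

The knob is now at row 196, which is the first notch (195 predicted). The contact lifted the tool, so I'll lower 12 mm before pushing on.

Call:
servo_tool --commands '[0,0,0.024,0,0,0,-1,0,0.012,0,0,0,0,-1,0,0.012,0,0,0,0,-1]'

```text
t: 6.6
tcp_pos: [0.5491, -0.1435, 0.211]
tool_rot: [0.034, 0.999, -0.003, -0.0]
force: [-0.8, -9.4, 4.7]
finger_gap: -0.0
gripper_force: 3.6
```

Call:
servo_tool --commands '[0,0.014,0,0,0,0,-1,0,0.014,0,0,0,0,-1]'

```text
t: 6.77
tcp_pos: [0.5504, -0.1293, 0.2117]
tool_rot: [0.035, 0.999, -0.002, 0.001]
force: [-0.9, -5.8, 1.9]
finger_gap: -0.003
gripper_force: 2.3
```

Call:
servo_tool --commands '[0,0.014,0,0,0,0,-1,0,0.014,0,0,0,0,-1]'

```text
t: 6.93
tcp_pos: [0.5512, -0.1132, 0.2111]
tool_rot: [0.035, 0.999, -0.0, 0.0]
force: [0.7, -1.6, 1.0]
finger_gap: 0.004
gripper_force: 0.5
```

Run:
```python
from h import *
red()
```

```text
[([190, 123, 2, 8, 8], array([190.5, 126.5])), ([280, 140, 8, 7, 40], array([283.5, 143. ])), ([292, 187, 3, 7, 13], array([293. , 189.8]))]
[ 0.55063755 -0.11106234  0.21072393] [0.18782913 0.18773944 0.14742532]
```

Call:
servo_tool --commands '[0,0.012,0,0,0,0,-1,0,0.012,0,0,0,0,-1,0,0,0,0,0,0,-1]'

```text
t: 7.23
tcp_pos: [0.5512, -0.0997, 0.2103]
tool_rot: [0.034, 0.999, 0.001, -0.001]
force: [-0.8, 0.8, -0.8]
finger_gap: -0.002
gripper_force: 0.0
```

Call:
servo_tool --commands '[0,-0.06,0,0,0,0,-1,0,-0.06,0,0,0,0,-1,0,-0.04,-0.06,0,0,0,-1,0,0,-0.06,0,0,0,-1,0,0,-0.06,0,0,0,-1,0,0,-0.06,0,0,0,-1,0,0,0,0,0,0,-1]'

```text
t: 7.82
tcp_pos: [0.5494, -0.1832, 0.3374]
tool_rot: [0.035, 0.999, -0.003, 0.006]
force: [-0.0, 0.0, 0.3]
finger_gap: -0.002
gripper_force: 0.0
```

Run:
```python
from h import *
S=red()
cv2.imwrite("pics/i.png",cv2.resize(S["img"][120:240,230:370,::-1],None,fx=5,fy=5,interpolation=2))
```

```text
[([190, 123, 2, 8, 8], array([190.5, 126.5])), ([280, 140, 8, 7, 45], array([283.9, 142.7])), ([291, 185, 11, 8, 64], array([295.5, 188.7]))]
[ 0.5481218  -0.18236646  0.33445281] [-0.75612209 -0.2202184  -0.22664268]
```

View pics/i.png

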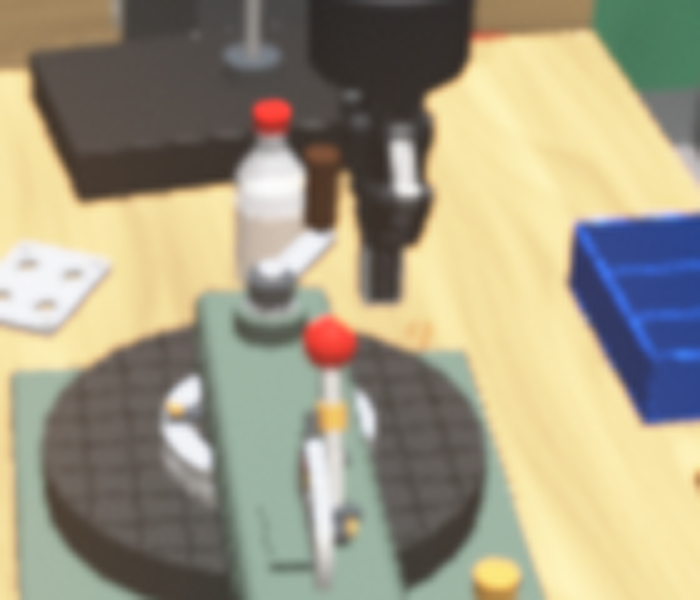

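The red knob is at (295.5,188.7), matching full load at (296,188), and it stays there with nothing touching it. Next is the crank handle: I'll move behind it at height, then turn the tool.

Call:
servo_tool --commands '[0.004,0.076,0,0,0,0,-1,0.004,0.076,0,0,0,0,-1,0.004,0.076,0,0,0,0,-1,0.004,0.076,0,0,0,0,-1,0.004,0.076,0,0,0,0,-1,0.004,0.076,0,0,0,0,-1,0.004,0.076,0,0,0,0,-1,0.004,0.076,0,0,0,0,-1,0.004,0.076,0,0,0,0,-1,0.004,0.076,0,0,0,0,-1,0,0,0,0,0,0,-1]'

```text
t: 8.78
tcp_pos: [0.5507, 0.2058, 0.3289]
tool_rot: [0.031, 1.0, 0.002, -0.002]
force: [0.4, 0.2, -0.3]
finger_gap: 0.002
gripper_force: 0.0
```

Call:
servo_tool --commands '[0,0,0,0,0,-0.0152,-1,0,0,0,0,0,-0.0152,-1,0,0,0,0,0,-0.0152,-1,0,0,0,0,0,-0.0152,-1,0,0,0,0,0,-0.0152,-1,0,0,0,0,0,-0.0152,-1,0,0,0,0,0,-0.0152,-1,0,0,0,0,0,-0.0152,-1,0,0,0,0,0,-0.0152,-1,0,0,0,0,0,-0.0152,-1,0,0,0,0,0,0,-1,0,0,0,0,0,0,-1]'

```text
t: 9.78
tcp_pos: [0.5519, 0.1987, 0.3295]
tool_rot: [-0.427, 0.904, 0.0, -0.001]
force: [-0.4, -0.1, 0.7]
finger_gap: 0.002
gripper_force: 0.0
```

```bash
cat >> h.py <<'E'
from scipy.spatial.transform import Rotation as R
def head():
    s=manip.sense();y=R.from_quat(s["tool_rot"]).as_matrix()[:,1];return s["tcp_pos"],np.degrees(np.arctan2(y[1],y[0]))
E
python3 - <<'E'
from h import *
S=red();print(head());print(proj(S,head()[0]),proj(S,head()[0]+[0,0,.033]))
T=manip.snapshot("top")
a=cv2.resize(T["img"][140:240,180:300,::-1],(396,330),interpolation=2);b=cv2.resize(S["img"][110:230,230:370,::-1],(385,330),interpolation=2)
cv2.imwrite("pics/j.png",np.hstack([a,b]))
E
```

```text
[([280, 140, 8, 7, 46], array([283.9, 142.8])), ([291, 185, 11, 8, 68], array([295.4, 188.5]))]
[0.55210297 0.19881532 0.32975546] [ 0.83843827 -0.13063333 -0.34989289]
(array([0.55210297, 0.19881532, 0.32975546]), np.float64(140.60777523504325))
[279.53139074 127.59873009] [279.6524042  117.90483314]
```

View pics/j.png

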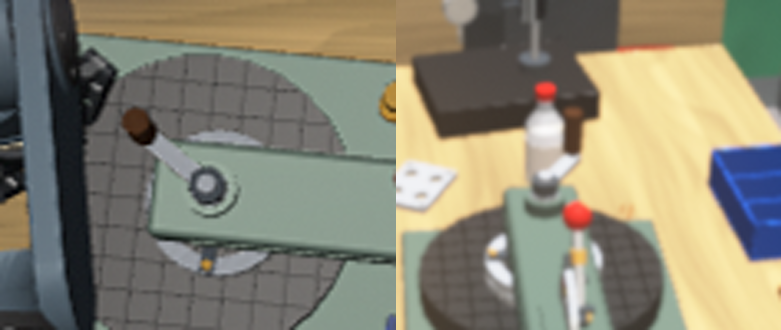

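Run:
```python
from h import *
from scipy.optimize import least_squares
S=manip.snapshot("side");T=manip.snapshot("top")
ob=[([.5470,-.1273,.2537],(299.5,196.3)),([.5401,-.2069,.2210],(303,225.8)),([.5481,-.1824,.3345],(306.4,179.6))]
for t,p in ob: print(proj(S,np.array(t)),p, [np.round(proj(S,np.array(t)+[0,0,z])[1],1) for z in(.02,.03,.04,.05)])
r=least_squares(lambda d:np.concatenate([proj(S,np.array(t)+d)-p for t,p in ob]),np.zeros(3));print(r.x,r.cost)
t=head()[0]
for z in(0,.1,.2):print(proj(S,t+[0,0,z]),proj(T,t+[0,0,z]))
g=cv2.cvtColor(S["img"],cv2.COLOR_RGB2GRAY)
for r in range(84,136,4):print(r,g[r,262:300:2])
```

```text
[298.68357048 206.2042701 ] (299.5, 196.3) [np.float64(200.1), np.float64(197.0), np.float64(193.8), np.float64(190.7)]
[302.04630319 234.20487354] (303, 225.8) [np.float64(228.1), np.float64(225.0), np.float64(221.9), np.float64(218.7)]
[304.85725205 192.24949257] (306.4, 179.6) [np.float64(185.5), np.float64(182.1), np.float64(178.6), np.float64(175.1)]
[-0.01429658 -0.06343145  0.07695107] 0.12928953045897018
[279.63336292 127.39481328] [204.21495163 187.86152083]
[280.01429613  97.20476405] [195.527297   180.15037334]
[280.42763617  64.44638036] [184.6718313  170.51508042]
84 [ 69  73  63  45  43  46  52  45  42  41  43  42  42  44  51  71 131 138
 138]
88 [ 46  59  93  74  49  42  42  43  41  44  49  43  41  41  48 103 128 122
 121]
92 [ 59  45  53  62  61  47  43  43  41  41  40  40  40  56  88  69  81 117
 101]
96 [ 66  63  46  47  50  43  44  47  46  42  42  46  64 120 100  48  42  59
 106]
100 [ 66  67  65  51  47  54  44  42  46  41  41  45  73  62  43  49  91 118
 121]
104 [200 199 195 186 133  95  51  45  45  43  43  44  45  55  86 118 123 122
 121]
108 [ 67  67  67  67  67  68  60  90 121 102  45  65  95  94  87  80  75  72
  71]
112 [67 67 68 70 81 77 68 90 99 96 45 53 69 69 69 71 71 71 72]
116 [ 60  61  60  61  70  71  72  97 100 102  57  65  69  70  71  71  71  71
  71]
120 [ 60  60  60  61  70  70  71  70  83 130  91  71  71  72  71  72  73  72
  72]
124 [ 62  62  61  62  71  72  72  73  87 132  88  77  74  71  72  72  72  73
  73]
128 [ 74  73  74  77  75  74  76  86 101 136 102  82  74  73  73  74  74  84
  87]
132 [ 76  75  75  75  75  75  81 105 118 122 118 106  81  75  74  74  78 149
 209]
```

Call:
servo_tool --commands '[-0.005,0,0.055,0,0,0,-1,-0.005,0,0.055,0,0,0,-1,0,0,0.055,0,0,0,-1,0,0,0.055,0,0,0,-1,0,0,0.055,0,0,0,-1,0,0,0,0,0,0,-1,0,0,0,0,0,0,-1]'

```text
t: 10.57
tcp_pos: [0.5548, 0.2028, 0.1921]
tool_rot: [-0.428, 0.904, 0.001, -0.002]
force: [-0.0, -0.6, -0.1]
finger_gap: 0.002
gripper_force: 0.0
```

Call:
servo_tool --commands '[0,-0.016,0,0,0,0,-1,0,-0.016,0,0,0,0,-1,0,-0.016,0,0,0,0,-1]'

```text
t: 10.82
tcp_pos: [0.5768, 0.1874, 0.1955]
tool_rot: [-0.428, 0.904, -0.001, 0.002]
force: [0.1, -0.2, -0.3]
finger_gap: -0.001
gripper_force: 0.0
```

```bash
cat >> h.py <<'E'
def crank():
    t,h=head();A=np.array([.554,.1125]);a=np.radians(h+90+180) # radial dir
    r=np.array([np.cos(a),np.sin(a)]);tg=np.array([r[1],-r[0]]);d=t[:2]-A
    print("tool rad %.1f tang %.1f mm z %.4f radial heading %.1f"%(d@r*1e3,d@tg*1e3,t[2],np.degrees(a)%360),manip.sense()["force"].round(1))
    T=manip.snapshot("top")
    for x in manip.silhouettes(T,"crank_handle")[:2]:
        v,u=np.nonzero(x["pixels"]);print(round(x["conf"],2),x["box"],len(u))
    i=cv2.cvtColor(T["img"],cv2.COLOR_RGB2HSV).astype(int);m=(i[...,1]>110)&(i[...,2]<115)&((i[...,0]<20))
    n,l,st,c=cv2.connectedComponentsWithStats(m[150:240,190:270].astype(np.uint8))
    for j in range(1,n):
        if st[j][4]>8:
            p=c[j]+[190,150];w=atz(T,*p,.25)[:2]-A;print("brown",p.round(1),st[j][4],"r %.3f world ang %.1f"%(np.hypot(*w),np.degrees(np.arctan2(w[1],w[0]))))
E
python3 -c "from h import *;crank();red()"
```

```text
tool rad 72.4 tang -29.8 mm z 0.1955 radial heading 50.7 [ 0.1 -0.2 -0.3]
0.5 [201.4, 154.0, 146.0, 109.0] 12243
brown [224.  179.7] 27 r 0.062 world ang 53.5
[([291, 185, 11, 8, 66], array([295.4, 188.6]))]
[0.57591235 0.18709166 0.19441103] [ 0.87802212 -0.07096656 -0.62948362]
```

Call:
servo_tool --commands '[-0.004,-0.0122,0,0,0,0.0139,-1,-0.004,-0.0122,0,0,0,0.0139,-1,-0.004,-0.0122,0,0,0,0.0139,-1,-0.004,-0.0122,0,0,0,0.0139,-1,-0.004,-0.0122,0,0,0,0.0139,-1,-0.004,-0.0122,0,0,0,0.0139,-1]'

```text
t: 11.47
tcp_pos: [0.6067, 0.1689, 0.1939]
tool_rot: [-0.178, 0.984, 0.002, 0.001]
force: [0.9, 5.1, -0.4]
finger_gap: -0.001
gripper_force: 2.4
```

```bash
python3 -c "from h import *;crank();red()"
```

```text
tool rad 69.1 tang -34.3 mm z 0.1939 radial heading 20.5 [ 0.9  5.1 -0.4]
0.73 [229.5, 169.5, 32.8, 55.0] 523
0.34 [299.7, 188.9, 21.8, 13.3] 131
brown [233.4 173.6] 19 r 0.060 world ang 24.0
[([280, 140, 8, 7, 46], array([283.9, 142.8])), ([291, 185, 11, 8, 66], array([295.4, 188.6]))]
[0.60637842 0.16664738 0.19359802] [-0.64247435  0.35429315 -0.72227801]
```

Call:
servo_tool --commands '[-0.004,-0.0125,0,0,0,0.0139,-1,-0.004,-0.0125,0,0,0,0.0139,-1,-0.004,-0.0125,0,0,0,0.0139,-1,-0.004,-0.0125,0,0,0,0.0139,-1,-0.004,-0.0125,0,0,0,0.0139,-1,-0.004,-0.0125,0,0,0,0.0139,-1,-0.004,-0.0125,0,0,0,0.0139,-1]'

```text
t: 12.2
tcp_pos: [0.6261, 0.1265, 0.1939]
tool_rot: [0.126, 0.992, 0.002, 0.002]
force: [4.1, 3.0, -1.0]
finger_gap: -0.007
gripper_force: 2.4
```

```bash
python3 -c "from h import *;crank();red()"
```

```text
tool rad 66.4 tang -31.5 mm z 0.1939 radial heading 345.6 [ 4.1  3.  -1. ]
0.46 [242.1, 171.8, 17.8, 51.7] 127
[([190, 126, 2, 5, 5], array([190.8, 128. ])), ([280, 140, 8, 7, 46], array([283.9, 142.8])), ([291, 185, 11, 8, 66], array([295.4, 188.6]))]
[0.62387065 0.12487928 0.19339486] [ 0.34030444  0.70849711 -0.15140948]
```

Call:
servo_tool --commands '[-0.0055,-0.0125,0,0,0,0.0139,-1,-0.0055,-0.0125,0,0,0,0.0139,-1,-0.0055,-0.0125,0,0,0,0.0139,-1,-0.0055,-0.0125,0,0,0,0.0139,-1,-0.0055,-0.0125,0,0,0,0.0139,-1]'

```text
t: 12.77
tcp_pos: [0.6227, 0.093, 0.1932]
tool_rot: [0.337, 0.942, 0.001, -0.001]
force: [0.0, 4.5, 1.1]
finger_gap: 0.0
gripper_force: 1.8
```

Call:
servo_tool --commands '[0,0.05,0,0,0,0,-1,0,0.03,0,0,0,0,-1,0,0,-0.066,0,0,0,-1,0,0,-0.066,0,0,0,-1,0,0,-0.066,0,0,0,-1,0,0,-0.066,0,0,0,-1]'

```text
t: 13.27
tcp_pos: [0.6478, 0.1225, 0.3262]
tool_rot: [0.335, 0.942, -0.001, -0.001]
force: [0.8, -0.9, -0.5]
finger_gap: 0.005
gripper_force: 0.0
```

Call:
servo_tool --commands '[0,0.08,0,0,0,0,-1,0,0.08,0,0,0,0,-1,0,0.08,0,0,0,0,-1,0,0.08,0,0,0,0,-1,0,0,0,0,0,0,-1]'

```text
t: 13.68
tcp_pos: [0.7523, 0.2523, 0.3205]
tool_rot: [0.333, 0.943, 0.001, -0.002]
force: [-0.4, 0.1, -1.2]
finger_gap: 0.0
gripper_force: 0.0
```

Run:
```python
from h import *
crank();S=red();T=manip.snapshot("top")
a=cv2.resize(T["img"][140:270,180:350,::-1],(432,330),interpolation=2);b=cv2.resize(S["img"][130:260,230:370,::-1],(355,330),interpolation=2)
cv2.imwrite("pics/k.png",np.hstack([a,b]))
```

```text
tool rad 66.7 tang -233.2 mm z 0.3205 radial heading 321.1 [-0.4  0.1 -1.2]
0.68 [220.4, 168.9, 45.2, 53.0] 583
brown [257.6 175. ] 68 r 0.068 world ang -39.3
[([280, 140, 8, 7, 46], array([283.9, 142.8])), ([291, 185, 11, 8, 71], array([295.5, 188.4]))]
[0.74951576 0.24621655 0.323603  ] [ 0.2666822  -0.45850331  0.73914461]
```

View pics/k.png

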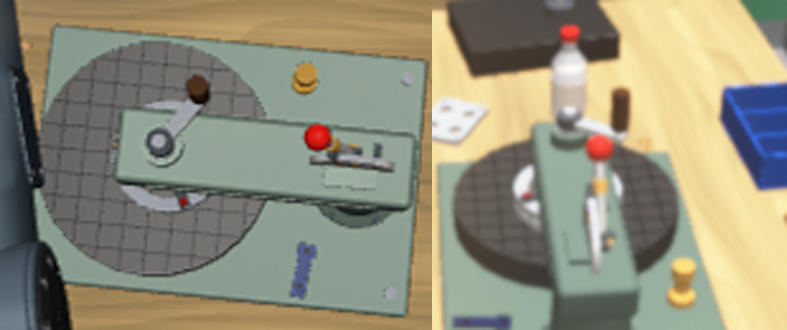

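The handle is now at top (257.6,175). That is about -39° in the world, so it has turned 90° clockwise. The knob stands at the full-load stop, the other things haven't moved and the arm is clear, so I'm handing in.

```bash
python3 -c "from station import manip;print(manip.sign_off())"
```

```text
the job is handed in; nothing more can be done
None
```

The load lever is at the full-load stop and the crank was then turned about 90° clockwise; I handed the job in at about 14 s with the arm clear. My first push passed just over the knob without moving it because the fingertip sat about 33 mm higher than the reported TCP; I came in lower and redid it.

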